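Refit the dough roller's gear cover and put it in gear

TASK

Get the dough roller ready to run: take the gear cover from its sloping stand, hook one of its short edges under the fixed lip of the gear bay and swing it down until it lies flat in the bay. Then, with the cover on, move the gear lever across the neutral slot to the left (looking from the lip towards the rollers) and fully forward, towards the rollers. Leave everything else standing where it is, and let go of everything at the end.

Things in the scene. Friction and masses are not known exactly. Their poses are not given: they have to be found in the camera images.
- cover_grip (a point): middle of the grip tab of the loose gear cover, 28 mm above the plate's underside. Upright steel tab in the middle of a plain steel plate: 12 mm thick (cover's x), 50 wide (y), rising 42 mm above the plate's upper face. z points out of the upper face, x along the plate's 160 mm. At the start the cover lies at 27 degrees on the stand, x pointing up the slope
- cover: the same cover: plate 160 (x) x 130 (y) x 6 mm, 0.3 to 0.55 kg, origin at the centre of its underside, axes as cover_grip's. It is the same both ways round; either 130 mm edge may be hooked
- stand: fixed dark steel stand, 160 mm (x) x 110 mm (y) base, origin at the centre of its underside; its two sloping rails rise 27 degrees towards its +x and the cover lies on them, its lower edge against two 9 mm high stops at the -x end; the cover's upper end is about 152 mm high
- bay (a point): middle of the gear bay in the dough roller's top, at the height of the 8 mm wide ledge that will carry the cover's underside, 77 mm above the table. x runs from the lip to the rollers, y left, z up. The bay is 165 (x) x 136 mm (y), its sides 8 mm high above the ledge; ends are at x = -82.5 (lip) and +82.5 mm (guard). No catch: the cover just lies there
- lip (a point): middle of the fixed steel lip's free edge, at its underside; axes as the bay's. The lip is 4 mm thick, overhangs the -x end of the bay by 16 mm along its whole width (end wall 16 mm behind this point), and leaves 15 mm clear above the ledge
- guard (a point): middle of the top of the roller guard, a 12 mm thick wall at the bay's +x end, 43 mm higher than the ledge: so the cover goes in only sloping, its far end raised by some 16 degrees or more
- roller: the dough roller, a fixed white bench machine; origin at the centre of the underside of its box, 230 (x) x 270 (y) x 85 mm high; cheeks and two steel rollers reach on to x = +190 mm, 118 mm high. Bay middle at (0.5, 50, 77) mm, gate at (0, -75, 93) mm
- gate (a point): centre of the gear lever's H-shaped gate on the machine's top, at the upper face of its 8 mm thick plate; axes as the machine's. A neutral slot runs across along y at x = 0; at each of its ends (y = -22 and +22 mm) a slot runs along x to both sides, lever travel +-28 mm. Slots are 14 mm wide, the shaft 10 mm
- knob (a point): centre of the gear lever's upright black round knob, 28 mm in diameter, 34 mm tall, 43 mm above the gate plate; the lever moves without tilting, along the machine's x and y, and stays where it is left (1.5 N of friction each way)
- select (a joint): the lever's place across the gate along the machine's y, m: -0.022 right end of the neutral slot, +0.022 left end
- shift (a joint): the lever's place along the machine's x, m: 0 neutral, +0.028 fully forward (towards the rollers), -0.028 fully back; it can leave 0 only with the lever at an end of the neutral slot
- oil: bystander: tall amber bottle, 50 mm across, 190 mm high, origin under its centre
- jar: bystander: jar 64 mm across, 110 mm high, beside the stand, origin under its centre
- tin: bystander: small metal tin 34 mm across, 32 mm high, on the machine's top beside the gate, origin under its centre
- wrench: bystander: open wrench 150 mm long lying before the stand, origin under its middle
- cup: bystander: small steel cup 56 mm across, 60 mm high, origin under its centre
- loaf_tin: bystander: dark loaf tin 110 x 220 x 70 mm, origin under its centre
- beaker: bystander: white beaker 70 mm across, 80 mm high, origin under its centre

How it is judged:
By the outcome, as a careful person would: the job done as asked, in the order asked, and still so for the second after the job is handed in, with the robot touching nothing.
It also fails if it takes over 62 s, if anything falls off the work surface, if the arm or the gripper's body presses on something with over 40 N, if the wrist force passes 120 N, or if a joint passes its speed limit or range.

ROBOT

A 6-joint arm with a two-finger parallel gripper is mounted at the origin on the work surface. World frame = base frame: x ahead of the robot, y to its left, z up, the work surface at z = 0. Lengths are in mm, angles in rad, forces in N, time in s.
With the tool pointing down it reaches from about 275 to 1000 mm from the base axis. Payload 8.4 kg.
Tool frame: the origin (TCP) lies where the fingers leave the gripper's body, on its centre line; the fingertips stand 73 mm ahead of it and the grasp point (between the pads) lies 54 mm ahead of it (grip_point_offset is the distance from the TCP to the grasp point, in mm); z points along the fingers, y is the direction in which the jaws open and shut (so a half turn about z gives the same grasp; the last joint's range is limited). The gripper opens to 85 mm and grips with 20 to 120 N. Pads are 22 mm wide; open, the fingers measure 114 mm over their backs; the gripper's body (76 mm by 85 mm) begins 54 mm behind the grasp point. The pads swing forward as they close: fully open they stand 13 mm farther back than shut.
Start: joints at [-1.195, 0.353, 1.633, -0, 1.155, -0.002], TCP at [230.547, -580.927, 303.881] pointing down, gripper open.
Joint ranges: [-2.63, 2.63], [-0.92, 2.1], [0.06, 2.66], [-1.3, 4.44], [0, 2.69], [-3.02, 3.02]. Speed limits (rad/s): [2.22, 2.22, 2.79, 3.14, 3.14, 3.14].

INTERFACE

Orientations are given as [roll, pitch, yaw] about the fixed x, y, z axes, in that order (R = Rz(yaw) Ry(pitch) Rx(roll)).
In Python, from rig import sense, grab_frame, sign_off, grip_point_offset gives the robot as it stands. The module is installed in compiled form; this text tells all that it offers.
- The arm moves only by the tool drive_tool, never from a script. Its argument "targets" is one flat list of numbers, 7 for each row, row after row: the shift along the tool's x, y, z in m, then the turn, a rotation vector about the tool's x, y, z in rad, then the opening, from 0 (shut) to 1 (fully open). In form: [tx, ty, tz, wx, wy, wz, grip, tx, ty, tz, wx, wy, wz, grip, ...]. A call has 1 to 12 rows; each row is the pose to reach, as a shift and turn from the pose commanded when the call began, along the tool's axes at that moment; what a row does not reach only later rows make up. A row lasts 1/12 s, in which the tool goes at most 41.7 mm and 7.16 degrees, less where a joint would pass 70% of its speed; a pose out of reach is approached as far as the arm can. A call with a gripper value outside its range is refused whole. The fingers move at their own pace and stop on an object; "force" is the grip in N (left out, the last holds). Time passes only in rows, so rows that repeat a pose let the fingers close. It gives the time, the measured TCP pose, the force and the opening at its end, in the units of the state.
- sense(): the state, without advancing time (a new reading comes with each control period).
- grab_frame(name): name is "side" or "top" or "wrist"; returns a dict with "color" (400x640x3 uint8, blue, green, red), "vertical_fov" (degrees; the focal length in pixels is half the picture's height over the tangent of half this angle, whatever the lens; pixels are square), "cx", "cy" (the principal point, pixels), "world_from_camera" (4x4, takes a point from camera to world coordinates). Camera axes: x right, y down, z forward; pixel columns grow to the right and rows downward; lengths in mm; the calibration is good to about 2 mm. A picture is of the moment at which its call begins. There is no depth.
- sign_off(): hands the job in, once; it reports no verdict.
The state is a dict: "clock": time; "qpos": joint angles; "qvel": joint speeds; "joint_efforts": joint torques, N m; "eef_pos": TCP position; "tcp_rot": TCP orientation; "contact_force": force on the tool from outside, world axes, zero at the start; "wrist_torque": the same for the moment, N m; "opening": opening from 0.0 (shut) to 1.0 (fully open).
Only numpy, scipy, OpenCV 4.12 (cv2) and the standard library are available. Lean on these libraries where they do the work, as an engineer would, in place of code of your own. Each camera call takes 0.05 s, during which the arm holds its last target. There are 200 camera calls.

## Working session

There is one attempt and no reset: what is moved stays moved. The work goes in short steps, Python scripts to look and compute and a tool call to move; the robot and the scene stay as the last step left them, time stands still between calls to the robot, and variables do not carry over. Pictures are saved under pics/ and viewed, about 8 in all and at most 12, crops included, and the job is handed in when it is done.

Besides the shell and the picture viewer there is one more tool, called by a JSON object that holds its "op" and its "data". drive_tool: Moves the arm, as the interface text tells. Its arguments: {"type":"object","properties":{"targets":{"type":"array"},"force":{"type":"number"}},"required":["targets"]}

```bash
mkdir -p pics
python3 - <<'E'
from rig import sense, grab_frame, grip_point_offset
import cv2,json,numpy as np
print(grip_point_offset, sense())
for n in ("side","top","wrist"):
    f=grab_frame(n); cv2.imwrite(f"pics/{n}0.png",f["color"])
    print(n,f["vertical_fov"],f["cx"],f["cy"],np.round(f["world_from_camera"],4).tolist())
E
```

```text
53.900000000000006 {'clock': 0.0, 'qpos': array([-1.19537309e+00,  3.53673284e-01,  1.63413906e+00,  2.22972148e-05,
        1.15519017e+00, -2.36307757e-03]), 'qvel': array([-0.00103024,  0.00097157, -0.00021215,  0.00105167, -0.00092669,
        0.00116963]), 'joint_efforts': array([-2.49342411e-03, -6.05259418e+01, -3.42069268e+01, -2.50685289e-04,
        9.50804504e-03, -2.74541128e-05]), 'eef_pos': array([ 230.42894709, -580.56775134,  303.14380198]), 'tcp_rot': array([-3.14018285e+00, -2.37179243e-05,  3.77777281e-01]), 'contact_force': array([-0.89425873,  0.06367674,  0.10832282]), 'wrist_torque': array([-0.00686064,  0.05071547,  0.02554864]), 'opening': 0.9991847521233184}
side 48.533379836791696 323.36670072721705 200.47507411009195 [[-0.7216, -0.493, 0.4861, -114.3981], [-0.6923, 0.5212, -0.4991, 767.6107], [-0.0073, -0.6966, -0.7174, 1123.2011], [0.0, 0.0, 0.0, 1.0]]
top 47.412266390949796 313.8441097885948 196.4785467180645 [[0.0173, -0.9944, 0.1039, 427.1982], [-0.9998, -0.0174, 0.0001, 31.5863], [0.0017, -0.1038, -0.9946, 1577.5427], [0.0, 0.0, 0.0, 1.0]]
wrist 65.42197487082903 319.69792669419286 206.87766785421042 [[0.3693, -0.8814, -0.2945, 305.8316], [-0.9293, -0.3505, -0.1162, -550.3149], [-0.0008, 0.3166, -0.9485, 372.051], [0.0, 0.0, 0.0, 1.0]]
```

View pics/top0.png

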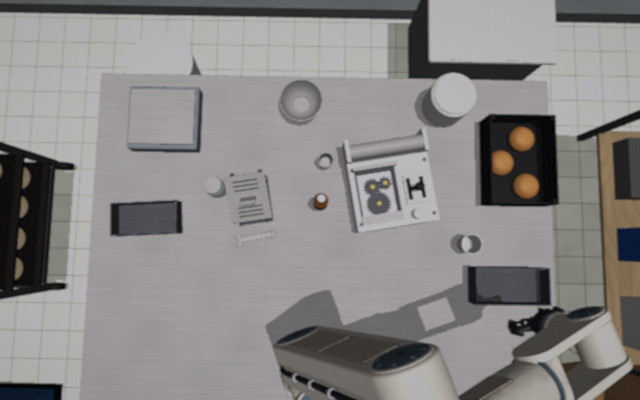

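View pics/side0.png

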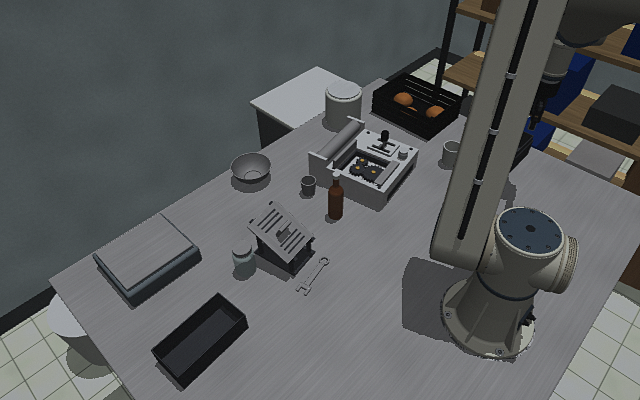

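The top view shows the stand with the cover at about (250,197), the bottle at (321,201), the machine at (392,185) with its rollers at the top and the lip on the robot side, and the gate at (416,187). The side view shows the same layout. I'll zoom in on both for measuring.

Run:
```python
import cv2
a=cv2.imread("pics/top0.png")[120:245,195:445]; b=cv2.imread("pics/side0.png")[110:300,225:425]
cv2.imwrite("pics/topc.png",cv2.resize(a,None,fx=3.2,fy=3.2,interpolation=cv2.INTER_CUBIC))
cv2.imwrite("pics/sidec.png",cv2.resize(b,None,fx=3,fy=3,interpolation=cv2.INTER_CUBIC))
```

```text
(no output)
```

View pics/topc.png

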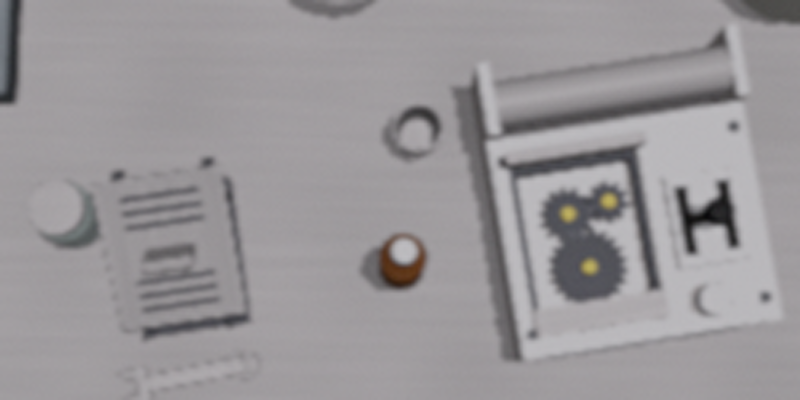

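View pics/sidec.png

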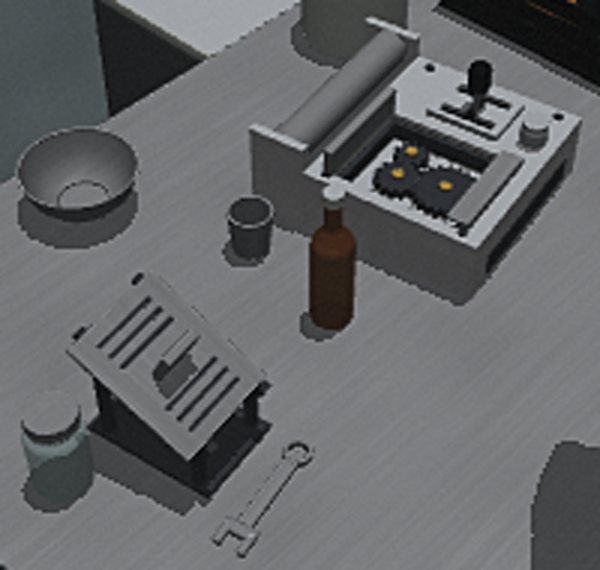

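```bash
cat > h.py <<'E'
import numpy as np, cv2
from scipy.spatial.transform import Rotation as R
from scipy.optimize import least_squares
from rig import sense, grab_frame
W={'side':[[-0.7216,-0.493,0.4861,-114.3981],[-0.6923,0.5212,-0.4991,767.6107],[-0.0073,-0.6966,-0.7174,1123.2011],[0,0,0,1]],
'top':[[0.0173,-0.9944,0.1039,427.1982],[-0.9998,-0.0174,0.0001,31.5863],[0.0017,-0.1038,-0.9946,1577.5427],[0,0,0,1]]}
C={'side':(np.array(W['side']),48.53338,323.3667,200.4751),'top':(np.array(W['top']),47.412266,313.8441,196.4785)}
def proj(P,c):
    T,fov,cx,cy=c; f=200/np.tan(np.radians(fov)/2)
    q=(np.atleast_2d(P)-T[:3,3])@T[:3,:3]
    return np.c_[f*q[:,0]/q[:,2]+cx, f*q[:,1]/q[:,2]+cy]
def cam(n,fn=None):
    f=grab_frame(n)
    if fn: cv2.imwrite(fn,f['color'])
    return (np.array(f['world_from_camera']),f['vertical_fov'],f['cx'],f['cy']),f['color']
def fit(f,p0,obs):  # f(p)->dict; obs: list (cam,local pt,pixel)
    def r(p):
        M,t=f(p); return np.concatenate([(proj(M@np.array(l)+t,c)-px).ravel() for c,l,px in obs])
    s=least_squares(r,p0,x_scale='jac',loss='soft_l1'); return s.x,r(s.x).reshape(-1,2)
def tcp():
    s=sense(); return s['eef_pos'],R.from_euler('xyz',s['tcp_rot']),s
def plan(goal_grip,Rg):  # grasp point target & orientation -> shift in tool axes (m), rotvec
    p,Rt,s=tcp(); tp=np.array(goal_grip)-53.9*Rg.as_matrix()[:,2]
    return (Rt.inv().apply(tp-p)/1000).round(4),(Rt.inv()*Rg).as_rotvec().round(4)
E
cat > a.py <<'E'
from h import *
t=lambda x,y:np.array([(x+.5)/3.2-.5+195,(y+.5)/3.2-.5+120]); s=lambda x,y:np.array([(x+.5)/3-.5+225,(y+.5)/3-.5+110])
T,S=C['top'],C['side']
for sg in(1,-1):
    f=lambda p:((R.from_euler('z',p[3])*R.from_euler('y',-sg*np.radians(27))).as_matrix(),p[:3])
    obs=[(T,(80,65,6),t(103,185)),(T,(80,-65,6),t(228,170)),(T,(-80,-65,6),t(247,318)),(T,(-80,65,6),t(130,333)),
     (S,(80,-65,6),s(135,278)),(S,(80,65,6),s(70,347)),(S,(-80,65,6),s(190,458)),(S,(-80,-65,6),s(268,385)),]
    x,r=fit(f,[520,200,115,.1],obs); print(sg,x.round(3),r.round(1).tolist())
f=lambda p:(R.from_euler('z',p[2]).as_matrix(),np.array([p[0],p[1],0]))
obs=[(T,(-115,135,85),t(522,358)),(T,(-115,-135,85),t(783,315)),(T,(115,135,85),t(487,140)),
 (S,(-115,135,85),s(475,242)),(S,(-115,135,0),s(462,304)),(S,(-115,-135,85),s(581,122))]
x,r=fit(f,[520,-150,.15],obs); print(x.round(3),r.round(1).tolist())
M,o=f(x); print('bay',M@[.5,50,77]+o,'gate',M@[0,-75,93]+o)
print([ (proj(M@[0,-75+y,93+43]+o,T)[0]-[195,120])*3.2 for y in(-22,0,22)])
E
python3 a.py
```

```text
1 [5.74119e+02 2.40740e+02 1.01809e+02 1.34000e-01] [[-1.6, -0.2], [0.0, -0.2], [0.9, -0.7], [-1.6, -0.8], [7.6, -1.3], [0.3, 1.8], [-0.2, 3.0], [0.8, -0.9]]
-1 [5.70442e+02 2.39180e+02 1.26320e+02 1.96000e-01] [[0.3, 2.8], [0.3, 0.6], [-0.4, -4.5], [-5.3, -1.7], [6.7, 9.3], [2.3, 13.4], [-0.5, -18.9], [-0.4, -24.1]]
[ 6.07114e+02 -2.27850e+02  1.72000e-01] [[0.2, -0.1], [-0.2, 0.6], [-0.2, -0.6], [-0.5, 2.6], [1.7, -0.6], [-0.2, -0.8]]
bay [ 599.05987855 -178.50070162   77.        ] gate [ 619.93423543 -301.74643674   93.        ]
[array([737.01943621, 205.05173856]), array([715.32123336, 208.41225705]), array([693.61142843, 211.77457241])]
```

Run:
```python
from h import *
Rg=R.from_euler('xyz',[np.pi,0,1.742])
print(plan([600,-215,380-53.9],Rg))
```

```text
(array([ 0.4784, -0.2036, -0.0765]), array([-9.0000e-04, -7.0000e-04, -1.3642e+00]))
```

{"op": "drive_tool", "data": {"targets": [0.478,-0.204,-0.077,0,0,-1.364,1,0.478,-0.204,-0.077,0,0,-1.364,1,0.478,-0.204,-0.077,0,0,-1.364,1,0.478,-0.204,-0.077,0,0,-1.364,1,0.478,-0.204,-0.077,0,0,-1.364,1,0.478,-0.204,-0.077,0,0,-1.364,1,0.478,-0.204,-0.077,0,0,-1.364,1,0.478,-0.204,-0.077,0,0,-1.364,1,0.478,-0.204,-0.077,0,0,-1.364,1,0.478,-0.204,-0.077,0,0,-1.364,1,0.478,-0.204,-0.077,0,0,-1.364,1,0.478,-0.204,-0.077,0,0,-1.364,1]}}

```text
clock: 1.15
eef_pos: [582.8, -230.9, 377.3]
tcp_rot: [-3.141, -0.0, 1.749]
contact_force: [0.5, -0.8, -0.4]
opening: 1.003
```

{"op": "drive_tool", "data": {"targets": [0,0,0,0,0,0,1,0,0,0,0,0,0,1,0,0,0,0,0,0,1]}}

```text
clock: 1.4
eef_pos: [581.5, -232.5, 376.6]
tcp_rot: [-3.14, -0.0, 1.743]
contact_force: [-1.0, -0.1, 0.5]
opening: 1.002
```

Run:
```python
from h import *
import pickle
c,im=cam('wrist','pics/w1.png'); pickle.dump(c,open('w1.pkl','wb'))
s=sense(); print(s['eef_pos'],s['qvel'].round(3))
```

```text
[ 581.0746214  -233.05553106  376.60828319] [-0.017 -0.004  0.004  0.002 -0.001 -0.001]
```

View pics/w1.png

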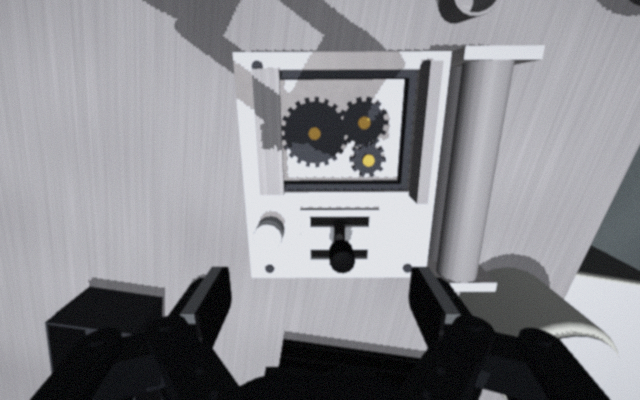

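Image w1: the machine's box corners are near (233,53), (250,278) and (432,278). The bay rim runs over rows 70–191, and the gate slots are at rows 222 and 254. The knob is at about (342,257), towards the right-hand end. I'll enlarge this for a precise fit.

Run:
```python
import cv2
a=cv2.imread("pics/w1.png")[42:284,222:462]
cv2.imwrite("pics/w1c.png",cv2.resize(a,None,fx=2.45,fy=2.45,interpolation=cv2.INTER_CUBIC))
```

```text
(no output)
```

View pics/w1c.png

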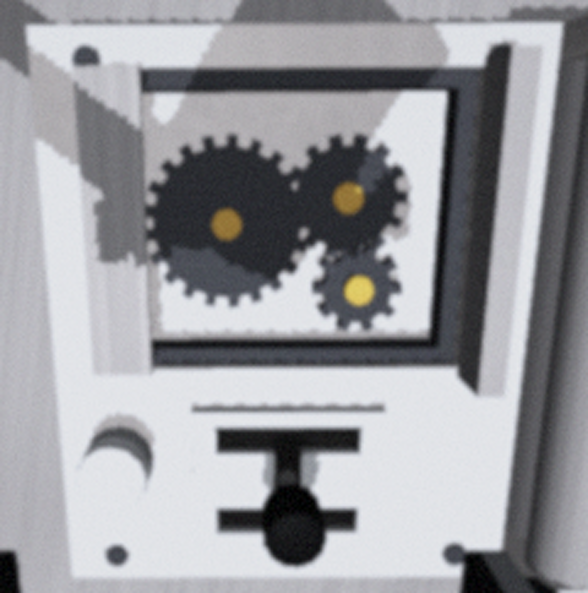

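```bash
cat > b.py <<'E'
from h import *
import pickle
c=pickle.load(open('w1.pkl','rb')); k=2.45
t=lambda x,y:np.array([(x+.5)/k-.5+222,(y+.5)/k-.5+42])
f=lambda p:(R.from_euler('z',p[2]).as_matrix(),np.array([p[0],p[1],0]))
obs=[(c,l,t(*q)) for l,q in [((-115,135,85),(27,24)),((-115,-135,85),(72,577)),((115,135,85),(563,22)),((115,-135,85),(500,577)),
 ((-66,118,96),(141,66)),((-66,-18,96),(153,372)),((83,-18,85),(458,365)),((0,-53,93),(288,440)),((0,-97,93),(287,520)),((-35,-53,93),(217,440)),((35,-53,93),(359,440))]]
x,r=fit(f,[607,-228,.172],obs); print(x.round(4),(r*k).round(1).tolist())
M,o=f(x); print('bay',(M@[.5,50,77]+o).round(1),'gate',(M@[0,-75,93]+o).round(1))
for y in(-22,-11,0):
  for z in(119,136,153): print(y,z,((proj(M@[0,-75+y,z]+o,c)[0]-[222,42])*k).round(0))
E
python3 b.py
```

```text
[ 6.047802e+02 -2.299359e+02  1.751000e-01] [[-1.1, -1.0], [-0.1, 0.5], [2.1, -0.9], [-1.0, -0.2], [-1.9, -2.7], [-1.1, 2.4], [0.5, 2.4], [0.8, 0.4], [0.3, 0.5], [1.0, 0.5], [0.6, 0.2]]
bay [ 596.6 -180.6   77. ] gate [ 617.8 -303.8   93. ]
-22 119 [290. 545.]
-22 136 [292. 563.]
-22 153 [294. 583.]
-11 119 [290. 524.]
-11 136 [292. 541.]
-11 153 [295. 561.]
0 119 [290. 503.]
0 136 [293. 520.]
0 153 [295. 538.]
```

```bash
cat >> h.py <<'E'
def coverR(yaw,deg): return R.from_euler('z',yaw)*R.from_euler('y',-np.radians(deg))
def toolR(Rc):
    m=Rc.as_matrix(); return R.from_matrix(np.c_[m[:,1],m[:,0],-m[:,2]])
def show(Rc,o,zg=29):  # tool move so that grip holds cover(origin o, rot Rc) at height zg
    return plan(np.array(o)+Rc.apply([0,0,zg]),toolR(Rc))
E
python3 - <<'E'
from h import *
Rc=coverR(.145,27)
print(show(Rc,[572,241,108],29+120))
E
```

```text
(array([ 0.471 , -0.0204,  0.088 ]), array([-0.4724, -0.0063,  0.0251]))
```

{"op": "drive_tool", "data": {"targets": [0.471,-0.02,0.0,-0.47,-0.006,0.025,1,0.471,-0.02,0.0,-0.47,-0.006,0.025,1,0.471,-0.02,0.0,-0.47,-0.006,0.025,1,0.471,-0.02,0.0,-0.47,-0.006,0.025,1,0.471,-0.02,0.0,-0.47,-0.006,0.025,1,0.471,-0.02,0.0,-0.47,-0.006,0.025,1,0.471,-0.02,0.088,-0.47,-0.006,0.025,1,0.471,-0.02,0.088,-0.47,-0.006,0.025,1,0.471,-0.02,0.088,-0.47,-0.006,0.025,1,0.471,-0.02,0.088,-0.47,-0.006,0.025,1,0.471,-0.02,0.088,-0.47,-0.006,0.025,1,0.471,-0.02,0.088,-0.47,-0.006,0.025,1]}}

```text
clock: 2.45
eef_pos: [480.8, 228.9, 288.1]
tcp_rot: [2.672, -0.0, 1.715]
contact_force: [0.5, -0.7, 0.3]
opening: 1.0
```

{"op": "drive_tool", "data": {"targets": [0,0,0,0,0,0,1,0,0,0,0,0,0,1,0,0,0,0,0,0,1]}}

```text
clock: 2.7
eef_pos: [482.0, 226.9, 289.2]
tcp_rot: [2.672, 0.001, 1.716]
contact_force: [-0.2, 0.2, 1.1]
opening: 1.003
```

Run:
```python
from h import *
import pickle
c,im=cam('wrist'); pickle.dump(c,open('w2.pkl','wb'))
s=sense(); print(s['eef_pos'],s['tcp_rot'],s['qvel'].round(3))
cv2.imwrite("pics/w2.png",cv2.resize(im[0:360,120:540],None,fx=1.6,fy=1.6,interpolation=cv2.INTER_CUBIC))
```

```text
[482.28367202 226.6148369  289.55686505] [2.67128764e+00 1.62649772e-04 1.71454009e+00] [-0.01  -0.006 -0.003 -0.001 -0.002  0.006]
```

View pics/w2.png

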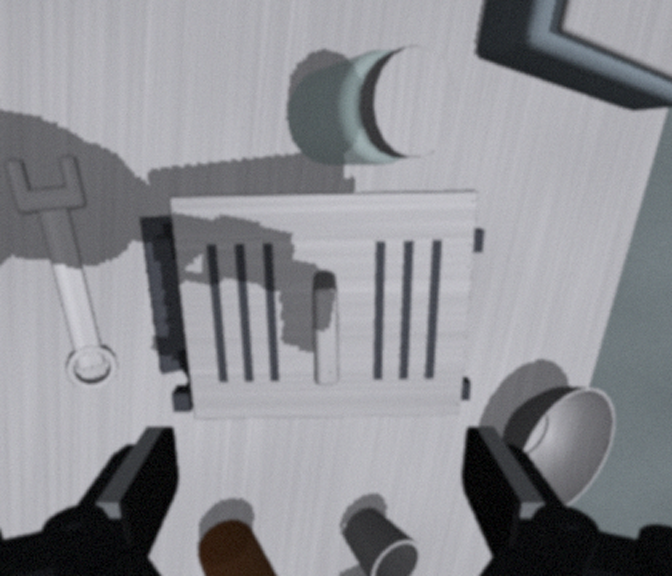

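```bash
cat > c.py <<'E'
from h import *
import pickle
c=pickle.load(open('w2.pkl','rb')); k=1.6
t=lambda x,y:np.array([(x+.5)/k-.5+120,(y+.5)/k-.5])
obs=[(c,l,t(*q)) for l,q in [((-80,65,6),(172,198)),((80,65,6),(477,190)),((80,-65,6),(461,413)),((-80,-65,6),(194,418))]]
for fz in (0,1):
    f=(lambda p:(coverR(p[3],27).as_matrix(),p[:3])) if not fz else (lambda p:(coverR(p[2],27).as_matrix(),np.array([p[0],p[1],110.3])))
    x,r=fit(f,[572,241,108,.14] if not fz else [572,241,.14],obs); print(x.round(3),(r*k).round(1).tolist())
    M,o=f(x); print([((proj(M@l+o,c)[0]-[120,0])*k).round(0) for l in ([-6,25,48],[6,25,48],[-6,-25,48],[6,-25,48])])
x,r=fit(lambda p:(coverR(p[3],p[4]).as_matrix(),p[:3]),[572,241,108,.14,27],obs); print(x.round(3))
print(show(coverR(.14,27),o,31))
E
python3 c.py
```

```text
[5.76786e+02 2.43144e+02 1.05896e+02 1.71000e-01] [[-1.2, -0.6], [0.5, 0.4], [-1.0, 0.1], [2.5, 0.0]]
[array([313., 288.]), array([338., 288.]), array([315., 385.]), array([339., 385.])]
[5.74418e+02 2.43602e+02 1.70000e-01] [[-4.1, -1.7], [3.6, -0.6], [1.2, 2.9], [0.3, 2.8]]
[array([313., 289.]), array([339., 289.]), array([315., 388.]), array([340., 388.])]
[5.76805e+02 2.43149e+02 1.05906e+02 1.70000e-01 2.69000e+01]
(array([0.0038, 0.0021, 0.1173]), array([-0.0009, -0.0016,  0.0034]))
```

Run:
```python
from h import *
print(show(coverR(.17,27),[576.3,243.3,107],31.5))
```

```text
(array([0.002 , 0.0023, 0.1206]), array([-0.0009,  0.0121, -0.0233]))
```

{"op": "drive_tool", "data": {"targets": [0.002,0.002,0.04,0,0.012,-0.023,0.8,0.002,0.002,0.08,0,0.012,-0.023,0.8,0.002,0.002,0.11,0,0.012,-0.023,0.8,0.002,0.002,0.12,0,0.012,-0.023,0.8,0.002,0.002,0.12,0,0.012,-0.023,0.8,0.002,0.002,0.12,0,0.012,-0.023,0.8]}}

```text
clock: 3.25
eef_pos: [537.5, 237.0, 183.7]
tcp_rot: [2.672, 0.0, 1.74]
contact_force: [-0.9, 0.1, 0.1]
opening: 0.803
```

Run:
```python
from h import *
s=sense(); print(s['eef_pos'],s['contact_force'])
print(show(coverR(.17,27),[576.3,243.3,107],31.5))
```

```text
[537.47008211 237.01965289 183.68659959] [-0.90496922  0.09677353  0.07518337]
(array([-0.0004,  0.0002,  0.0008]), array([-0.0014,  0.0003, -0.0003]))
```

{"op": "drive_tool", "data": {"targets": [0,0,0,0,0,0,0.3,0,0,0,0,0,0,0.1,0,0,0,0,0,0,0,0,0,0,0,0,0,0,0,0,0,0,0,0,0,0,0,0,0,0,0,0,0,0,0,0,0,0,0], "force": 60}}

```text
clock: 3.83
eef_pos: [537.1, 238.4, 184.2]
tcp_rot: [2.67, -0.001, 1.742]
contact_force: [-6.0, -1.0, 10.2]
opening: 0.132
```

{"op": "drive_tool", "data": {"targets": [0,0,-0.02,0,0,0,0,0,0,-0.05,0,0,0,0,0,0,-0.09,0,0,0,0,0,0,-0.13,0,0,0,0,0,0,-0.13,0,0,0,0,0,0,-0.13,0,0,0,0,0,0,-0.13,0,0,0,0]}}

```text
clock: 4.42
eef_pos: [478.5, 227.8, 298.1]
tcp_rot: [2.673, 0.0, 1.742]
contact_force: [-0.7, 0.0, -6.2]
opening: 0.132
```

Run:
```python
from h import *
import pickle
c,im=cam('wrist'); pickle.dump(c,open('w3.pkl','wb'))
s=sense(); print(s['eef_pos'],s['tcp_rot'],s['contact_force'],s['opening'])
cv2.imwrite("pics/w3.png",cv2.resize(im[0:400,100:560],None,fx=1.5,fy=1.5,interpolation=cv2.INTER_CUBIC))
```

```text
[478.45596538 227.68904371 297.24558876] [2.67434784e+00 7.45823796e-04 1.74223883e+00] [-0.67977364 -0.88332715 -6.0475608 ] 0.13246280138882938
```

View pics/w3.png

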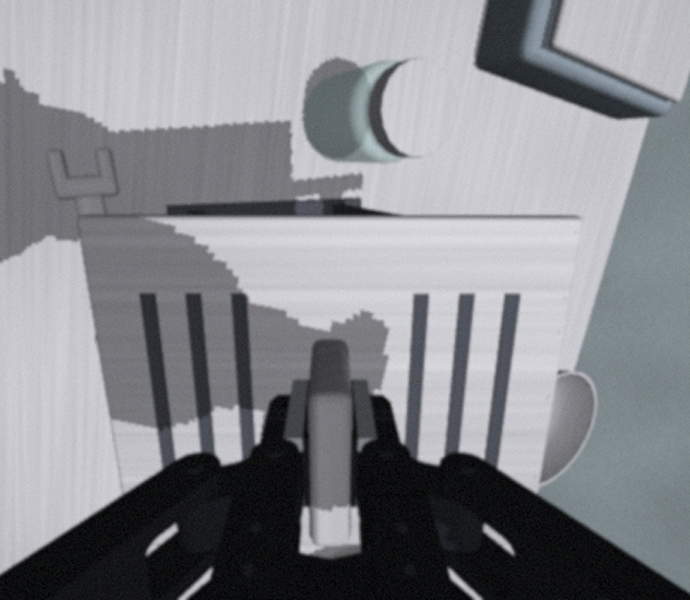

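```bash
cat > d.py <<'E'
from h import *
import pickle
c=pickle.load(open('w3.pkl','rb')); k=1.5
t=lambda x,y:np.array([(x+.5)/k-.5+100,(y+.5)/k-.5])
p0,Rt,s=tcp(); m=Rt.as_matrix(); Rc0=R.from_matrix(np.c_[m[:,1],m[:,0],-m[:,2]])
def res(p):
    Rc=Rc0*R.from_rotvec([0,p[5]*0,p[3]]); g=p0+53.9*m[:,2]; o=g+Rc.apply([p[0],p[1],-p[2]])
    P=lambda l:proj(o+Rc.apply(l),c)[0]
    return np.r_[P([-80,65,6])-t(78,217),P([80,65,6])-t(580,216),P([-80,p[4],6])-t(123,490),P([80,p[5],6])-t(540,490)]
s=least_squares(res,[0,0,28,0,-30,-30],x_scale=[1,1,1,.01,10,10]); print(s.x.round(3),(s.fun*k).round(1))
E
python3 d.py
```

```text
[ 1.0400e-01 -1.7710e+00  3.2084e+01  5.0000e-03 -3.9049e+01 -3.9804e+01] [-1.   1.   2.2 -0.4  1.2 -0.2 -2.7 -0.4]
```

```bash
cat >> h.py <<'E'
BAY=np.array([596.6,-180.6,77.]); Y=.1751
def hook(xl,zl,deg,zg=30,dy=0,oy=-1.8):  # cover low bottom corner at bay (xl,dy,zl)
    Rc=coverR(Y,deg); o=BAY+R.from_euler('z',Y).apply([xl,dy,zl])+Rc.apply([80,0,0])
    return plan(o+Rc.apply([0,-oy,zg]),toolR(Rc))
E
python3 - <<'E'
from h import *
p,Rt,s=tcp()
print(Rt.inv().apply([0,0,.07]))
print(hook(-56,120,27)); print(hook(-56,50,27))
T=C['top']; # bottle cap z190
u=np.array([195+402/3.2,120+255/3.2]); f=200/np.tan(np.radians(T[1])/2)
d=T[0][:3,:3]@[(u[0]-T[2])/f,(u[1]-T[3])/f,1]; print('oil',T[0][:3,3]+d*(190-T[0][2,3])/d[2])
E
```

```text
[-5.22076609e-05  3.15299604e-02 -6.24968709e-02]
(array([-0.4208,  0.0261,  0.0014]), array([-0.004 ,  0.0023, -0.0029]))
(array([-0.4207, -0.0054,  0.0639]), array([-0.004 ,  0.0023, -0.0029]))
oil [562.63606993  10.80468721 190.        ]
```

{"op": "drive_tool", "data": {"targets": [0,0.017,-0.034,0,0,0,0,0,0.0315,-0.0625,0,0,0,0,-0.02,0.0315,-0.0625,0,0,0,0,-0.055,0.034,-0.0625,0,0,0,0,-0.095,0.037,-0.0625,0,0,0,0,-0.135,0.04,-0.062,0,0,0,0,-0.175,0.043,-0.062,0,0,0,0,-0.215,0.046,-0.062,0,0,0,0,-0.255,0.048,-0.062,0,0,0,0,-0.295,0.05,-0.062,0,0,0,0,-0.33,0.053,-0.062,-0.004,0.002,-0.003,0,-0.36,0.055,-0.062,-0.004,0.002,-0.003,0]}}

```text
clock: 5.47
eef_pos: [561.2, -126.2, 376.2]
tcp_rot: [2.671, -0.002, 1.744]
contact_force: [-0.2, 0.4, -5.4]
opening: 0.13
```

Run:
```python
from h import *
print(sense()['opening'],sense()['contact_force'])
print(hook(-56,50,27)); print(hook(-56,12,27))
```

```text
0.12967022436017142 [-0.17341189  0.41222301 -5.3850271 ]
(array([-0.0581, -0.0601,  0.1243]), array([-0.001 , -0.0008, -0.0023]))
(array([-0.0582, -0.0773,  0.1581]), array([-0.001 , -0.0008, -0.0023]))
```

{"op": "drive_tool", "data": {"targets": [-0.03,0,0,0,0,-0.002,0,-0.056,0,0,0,0,-0.002,0,-0.056,-0.012,0.025,0,0,-0.002,0,-0.056,-0.028,0.06,0,0,-0.002,0,-0.056,-0.044,0.09,0,0,-0.002,0,-0.056,-0.06,0.122,0,0,-0.002,0,-0.056,-0.06,0.122,0,0,-0.002,0,-0.056,-0.06,0.122,0,0,-0.002,0,-0.056,-0.06,0.122,0,0,-0.002,0]}}

```text
clock: 6.22
eef_pos: [574.0, -178.2, 243.5]
tcp_rot: [2.668, 0.0, 1.747]
contact_force: [0.2, -0.2, -4.4]
opening: 0.129
```

Run:
```python
from h import *
import pickle
c,im=cam('wrist'); pickle.dump(c,open('w4.pkl','wb'))
cv2.imwrite("pics/w4.png",cv2.resize(im[0:400,60:600],None,fx=1.45,fy=1.45,interpolation=cv2.INTER_CUBIC))
print(sense()['eef_pos'],sense()['contact_force'])
print(hook(-56,50,27)); print(hook(-56,12,27))
```

```text
[ 574.47596283 -178.36952542  244.75409973] [ 0.74840263 -0.59096623 -3.71635836]
(array([-0.0042, -0.0043,  0.0053]), array([0.0046, 0.0008, 0.0021]))
(array([-0.0042, -0.0217,  0.0391]), array([0.0046, 0.0008, 0.0021]))
```

View pics/w4.png

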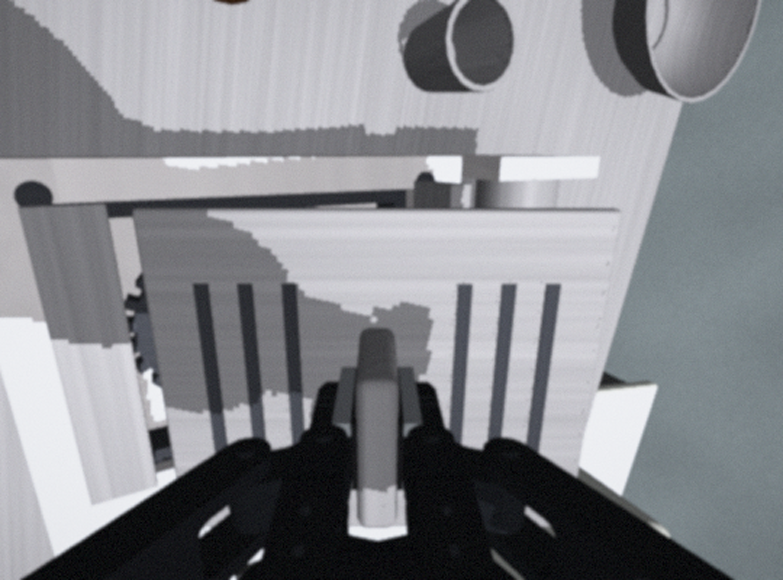

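Image w4 shows the cover held above the bay. The lip's free edge runs from (107,205) to (157,490), and the cover's lower edge starts at (135,210), just ahead of it. I'll check the predicted lip points against this picture.

Run:
```python
from h import *
import pickle
c=pickle.load(open('w4.pkl','rb')); k=1.45
Rz=R.from_euler('z',Y)
for n,l in dict(lipL_free=(-66.5,68,19),lipL_back=(-98,68,19),lipR_free=(-66.5,-68,19),boxL=(-115.5,85,8),boxR=(114.5,85,8)).items():
    print(n,((proj(BAY+Rz.apply(l),c)[0]-[60,0])*k).round(0))
```

```text
lipL_free [105. 203.]
lipL_back [  5. 207.]
lipR_free [158. 487.]
boxL [-61. 157.]
boxR [463. 155.]
```

```bash
sed -i 's/-180.6,77/-181.4,77/' h.py
python3 - <<'E'
from h import *
for a in [(-56,30,24),(-56,12,19),(-56,6,19)]: print(a,hook(*a))
E
```

```text
(-56, 30, 24) (array([-0.005 , -0.0094,  0.0273]), array([0.057 , 0.0009, 0.002 ]))
(-56, 12, 19) (array([-0.005, -0.011,  0.051]), array([0.1443, 0.0009, 0.002 ]))
(-56, 6, 19) (array([-0.005 , -0.0138,  0.0563]), array([0.1443, 0.0009, 0.002 ]))
```

{"op": "drive_tool", "data": {"targets": [-0.005,-0.009,0.014,0.03,0.001,0.002,0,-0.005,-0.0095,0.0273,0.057,0.001,0.002,0,-0.005,-0.01,0.04,0.1,0.001,0.002,0,-0.005,-0.011,0.051,0.1443,0.001,0.002,0,-0.005,-0.011,0.051,0.1443,0.001,0.002,0,-0.005,-0.011,0.051,0.1443,0.001,0.002,0,-0.005,-0.011,0.051,0.1443,0.001,0.002,0]}}

```text
clock: 6.85
eef_pos: [588.0, -180.5, 194.5]
tcp_rot: [2.809, -0.0, 1.746]
contact_force: [0.0, -0.9, -5.1]
opening: 0.134
```

Run:
```python
from h import *
s=sense(); print(s['eef_pos'],s['contact_force'],s['wrist_torque'])
for a in [(-56,12,19),(-56,6,19),(-56,0,19),(-56,-4,19)]: print(a,hook(*a))
```

```text
[ 588.01338668 -180.47219654  194.47800036] [ 1.00033635e-04 -8.99113327e-01 -5.05491888e+00] [-0.12053628  0.46436098 -0.02160306]
(-56, 12, 19) (array([-0.0006,  0.0006,  0.0003]), array([ 0.0014, -0.0004,  0.0004]))
(-56, 6, 19) (array([-0.0006, -0.0014,  0.006 ]), array([ 0.0014, -0.0004,  0.0004]))
(-56, 0, 19) (array([-0.0006, -0.0034,  0.0116]), array([ 0.0014, -0.0004,  0.0004]))
(-56, -4, 19) (array([-0.0006, -0.0047,  0.0154]), array([ 0.0014, -0.0004,  0.0004]))
```

{"op": "drive_tool", "data": {"targets": [-0.0006,-0.001,0.004,0,0,0,0,-0.0006,-0.0014,0.006,0,0,0,0,-0.0006,-0.0014,0.006,0,0,0,0,-0.0006,-0.0014,0.006,0,0,0,0]}}

```text
clock: 7.18
eef_pos: [587.8, -180.8, 186.6]
tcp_rot: [2.812, -0.002, 1.746]
contact_force: [0.3, -1.5, -5.0]
opening: 0.133
```

{"op": "drive_tool", "data": {"targets": [0,-0.0005,0.0015,0,0,0,0,0,-0.0008,0.0025,0,0,0,0,0,-0.0008,0.0025,0,0,0,0]}}

```text
clock: 7.43
eef_pos: [588.0, -180.7, 183.7]
tcp_rot: [2.812, -0.002, 1.746]
contact_force: [-0.6, -0.6, -4.6]
opening: 0.131
```

{"op": "drive_tool", "data": {"targets": [0,-0.0005,0.0015,0,0,0,0,0,-0.0006,0.0019,0,0,0,0,0,-0.0006,0.0019,0,0,0,0]}}

```text
clock: 7.68
eef_pos: [588.2, -180.7, 181.8]
tcp_rot: [2.812, -0.002, 1.746]
contact_force: [-1.2, 0.6, -4.9]
opening: 0.132
```

{"op": "drive_tool", "data": {"targets": [0,-0.0004,0.001,0,0,0,0,0,-0.0005,0.0014,0,0,0,0,0,-0.0005,0.0014,0,0,0,0]}}

```text
clock: 7.93
eef_pos: [588.5, -180.8, 181.1]
tcp_rot: [2.811, -0.001, 1.746]
contact_force: [-1.4, 0.3, 4.1]
opening: 0.129
```

{"op": "drive_tool", "data": {"targets": [0,-0.0004,0.001,0,0,0,0,0,-0.0005,0.0014,0,0,0,0,0,-0.0005,0.0014,0,0,0,0]}}

```text
clock: 8.18
eef_pos: [588.9, -180.8, 180.5]
tcp_rot: [2.81, -0.001, 1.746]
contact_force: [-3.0, 2.3, 12.9]
opening: 0.13
```

Run:
```python
from h import *
s=sense(); print(s['eef_pos'],s['contact_force'],s['wrist_torque'])
print(hook(-56,0,19))
```

```text
[ 588.85333776 -180.80110026  180.46583284] [-2.96497836  2.31745648 12.90699885] [0.27723626 1.57114598 0.05321725]
(array([-0.0001,  0.0005, -0.0019]), array([-0.0001, -0.001 ,  0.0002]))
```

Run:
```python
from h import *
for a in [(-56,2.2,18.5),(-68,2,18.5),(-79,2,18.5)]: print(a,hook(*a,zg=29))
```

```text
(-56, 2.2, 18.5) (array([-0.0001,  0.0019, -0.0022]), array([ 0.0087, -0.001 ,  0.0002]))
(-68, 2, 18.5) (array([-0.0001, -0.0095, -0.0059]), array([ 0.0087, -0.001 ,  0.0002]))
(-79, 2, 18.5) (array([-0.0001, -0.0199, -0.0095]), array([ 0.0087, -0.001 ,  0.0002]))
```

{"op": "drive_tool", "data": {"targets": [0,0.002,-0.0032,0.0087,0,0,0,0,-0.0035,-0.005,0.0087,0,0,0,0,-0.0095,-0.0069,0.0087,0,0,0,0,-0.0095,-0.0069,0.0087,0,0,0,0,-0.0095,-0.0069,0.0087,0,0,0]}}

```text
clock: 8.6
eef_pos: [576.1, -182.7, 181.8]
tcp_rot: [2.822, -0.002, 1.746]
contact_force: [-0.3, -0.5, -5.3]
opening: 0.134
```

Run:
```python
from h import *
s=sense(); print(s['eef_pos'],s['contact_force'],s['wrist_torque'])
for a in [(-68,2,18.5),(-74,2,18.5),(-79,2,18.5)]: print(a,hook(*a,zg=29))
```

```text
[ 576.12208121 -182.65746583  181.781196  ] [-0.30863964 -0.46903879 -5.34887538] [-0.02211737  0.44836143 -0.01691907]
(-68, 2, 18.5) (array([-0.0005,  0.0022, -0.0005]), array([-0.003 , -0.0021, -0.0008]))
(-74, 2, 18.5) (array([-0.0005, -0.0035, -0.0024]), array([-0.003 , -0.0021, -0.0008]))
(-79, 2, 18.5) (array([-0.0005, -0.0082, -0.004 ]), array([-0.003 , -0.0021, -0.0008]))
```

{"op": "drive_tool", "data": {"targets": [-0.0005,-0.0018,-0.0018,0,-0.002,0,0,-0.0005,-0.0035,-0.0024,0,-0.002,0,0,-0.0005,-0.006,-0.0033,0,-0.002,0,0,-0.0005,-0.0082,-0.004,0,-0.002,0,0,-0.0005,-0.0082,-0.004,0,-0.002,0,0]}}

```text
clock: 9.02
eef_pos: [567.7, -184.8, 183.5]
tcp_rot: [2.821, 0.0, 1.745]
contact_force: [-0.2, 0.2, -4.9]
opening: 0.131
```

Run:
```python
from h import *
s=sense(); print(s['eef_pos'],s['contact_force'],s['wrist_torque'])
for a in [(-79,2,18.5),(-79,0,18.5),(-80.5,2,18.5)]: print(a,hook(*a,zg=29))
```

```text
[ 567.71524245 -184.77476049  183.48007476] [-0.15802822  0.19266092 -4.87436813] [-0.07802275  0.40786118  0.00261601]
(-79, 2, 18.5) (array([ 0.0001, -0.0005,  0.0003]), array([-0.0023,  0.0002, -0.0004]))
(-79, 0, 18.5) (array([ 0.0001, -0.0012,  0.0022]), array([-0.0023,  0.0002, -0.0004]))
(-80.5, 2, 18.5) (array([ 0.0001, -0.002 , -0.0001]), array([-0.0023,  0.0002, -0.0004]))
```

Run:
```python
from h import *
for a in [(-79.3,1.5,15),(-79.5,1.3,12),(-79.7,1.2,9),(-80,1,6),(-80,.8,3),(-80,0.5,0)]: print(a,hook(*a,zg=29))
```

```text
(-79.3, 1.5, 15) (array([0.0001, 0.0039, 0.0057]), array([ 0.0587,  0.0002, -0.0004]))
(-79.5, 1.3, 12) (array([0.0001, 0.0077, 0.0104]), array([ 0.1111,  0.0002, -0.0004]))
(-79.7, 1.2, 9) (array([0.0001, 0.0112, 0.0152]), array([ 0.1635,  0.0002, -0.0004]))
(-80, 1, 6) (array([0.0001, 0.0143, 0.0202]), array([ 2.158e-01,  2.000e-04, -4.000e-04]))
(-80, 0.8, 3) (array([0.0001, 0.0174, 0.0255]), array([ 2.682e-01,  2.000e-04, -4.000e-04]))
(-80, 0.5, 0) (array([0.0001, 0.0203, 0.0311]), array([ 3.205e-01,  2.000e-04, -4.000e-04]))
```

{"op": "drive_tool", "data": {"targets": [0,0.002,0.003,0.03,0,0,0,0,0.0039,0.0057,0.0587,0,0,0,0,0.0058,0.008,0.085,0,0,0,0,0.0077,0.0104,0.1111,0,0,0,0,0.0095,0.0128,0.137,0,0,0,0,0.0112,0.0152,0.1635,0,0,0,0,0.0112,0.0152,0.1635,0,0,0]}}

```text
clock: 9.6
eef_pos: [584.4, -182.0, 172.7]
tcp_rot: [2.984, 0.001, 1.746]
contact_force: [0.9, -1.0, -5.1]
opening: 0.137
```

Run:
```python
from h import *
s=sense(); print(s['eef_pos'],s['contact_force'],s['wrist_torque'])
for a in [(-79.7,1.2,9),(-80,1,6),(-80,.8,3),(-80,0.5,0),(-80,-1,0)]: print(a,hook(*a,zg=29))
```

```text
[ 584.4300936  -182.02446047  172.67773245] [ 0.88264637 -1.02166327 -5.14117052] [-0.06249456  0.16306866  0.06517664]
(-79.7, 1.2, 9) (array([ 0.0003, -0.0016, -0.0002]), array([0.0001, 0.0008, 0.0001]))
(-80, 1, 6) (array([0.0003, 0.0023, 0.0043]), array([0.0525, 0.0008, 0.0001]))
(-80, 0.8, 3) (array([0.0003, 0.0063, 0.009 ]), array([1.048e-01, 8.000e-04, 1.000e-04]))
(-80, 0.5, 0) (array([0.0003, 0.01  , 0.014 ]), array([0.1572, 0.0008, 0.    ]))
(-80, -1, 0) (array([0.0003, 0.0098, 0.0155]), array([0.1572, 0.0008, 0.    ]))
```

{"op": "drive_tool", "data": {"targets": [0.0003,0,0.002,0.026,0.0008,0,0,0.0003,0.0023,0.0043,0.0525,0.0008,0,0,0.0003,0.004,0.0067,0.079,0.0008,0,0,0.0003,0.0063,0.009,0.1048,0.0008,0,0,0.0003,0.0063,0.009,0.1048,0.0008,0,0,0.0003,0.0063,0.009,0.1048,0.0008,0,0]}}

```text
clock: 10.1
eef_pos: [591.3, -180.4, 164.9]
tcp_rot: [3.087, -0.0, 1.746]
contact_force: [-0.2, 0.4, -3.8]
opening: 0.132
```

Run:
```python
from h import *
s=sense(); print(s['eef_pos'],s['contact_force'],s['wrist_torque'])
for a in [(-80,.8,3),(-80,0.5,0),(-80,-1,0)]: print(a,hook(*a,zg=29))
```

```text
[ 591.28279136 -180.38633202  164.89558034] [-0.19260071  0.35051817 -3.78451706] [ 0.01327062  0.04234224 -0.00478631]
(-80, 0.8, 3) (array([-0.0001,  0.0006,  0.0002]), array([ 0.0021, -0.0004,  0.0001]))
(-80, 0.5, 0) (array([-0.0001,  0.0048,  0.0048]), array([ 0.0545, -0.0004,  0.0001]))
(-80, -1, 0) (array([-0.0001,  0.0047,  0.0063]), array([ 0.0545, -0.0004,  0.0001]))
```

{"op": "drive_tool", "data": {"targets": [0,0.0024,0.0024,0.027,0,0,0,0,0.0047,0.005,0.0545,0,0,0,0,0.0047,0.0055,0.0545,0,0,0,0,0.0047,0.0055,0.0545,0,0,0,0,0.0047,0.0055,0.0545,0,0,0]}}

```text
clock: 10.52
eef_pos: [595.9, -179.8, 160.6]
tcp_rot: [3.141, -0.0, 1.746]
contact_force: [-3.3, -0.6, 5.9]
opening: 0.134
```

Run:
```python
from h import *
s=sense(); print(s['eef_pos'],s['tcp_rot'],s['contact_force'],s['wrist_torque'])
for a in [(-80,0,0)]: print(a,hook(*a,zg=29))
```

```text
[ 595.88388395 -179.78293226  160.62953509] [ 3.14138454e+00 -1.74523712e-04  1.74567530e+00] [-3.34594291 -0.58040042  5.8531572 ] [0.2852048  0.42153729 0.10378922]
(-80, 0, 0) (array([0.0001, 0.0004, 0.0007]), array([ 0.0002, -0.0002, -0.0002]))
```

{"op": "drive_tool", "data": {"targets": [0,0,0.0007,0,0,0,0,0,0,0.0012,0,0,0,0,0,0,0.0012,0,0,0,0]}}

```text
clock: 10.77
eef_pos: [595.9, -179.8, 160.6]
tcp_rot: [3.141, -0.0, 1.746]
contact_force: [-6.7, 1.4, 16.8]
opening: 0.135
```

{"op": "drive_tool", "data": {"targets": [0,0,-0.0002,0,0,0,0.3,0,0,-0.0002,0,0,0,0.4,0,0,-0.0002,0,0,0,0.4,0,0,-0.0002,0,0,0,0.4,0,0,-0.02,0,0,0,0.4,0,0,-0.05,0,0,0,0.4,0,0,-0.09,0,0,0,0.4,0,0,-0.13,0,0,0,0.4,-0.02,0,-0.16,0,0,0,0.4,-0.02,0,-0.16,0,0,0,0.4,-0.02,0,-0.16,0,0,0,0.4]}}

```text
clock: 11.68
eef_pos: [600.6, -200.2, 320.5]
tcp_rot: [3.139, 0.002, 1.745]
contact_force: [-0.4, 0.0, -0.8]
opening: 0.394
```

Run:
```python
from h import *
import pickle
c,im=cam('wrist'); pickle.dump(c,open('w5.pkl','wb'))
s=sense(); print(s['eef_pos'],s['tcp_rot'],s['contact_force'])
cv2.imwrite("pics/w5.png",cv2.resize(im[0:400,120:540],None,fx=1.5,fy=1.5,interpolation=cv2.INTER_CUBIC))
k=1.5;Rz=R.from_euler('z',Y)
for l in [(-80,65,6),(80,65,6),(80,-65,6),(-66.5,68,19),(-66.5,-68,19),(-66.5,65,6),(0.,0,48),(-.5,-103,102),(-.5,-125,102)]: print(l,((proj(BAY+Rz.apply(l),c)[0]-[120,0])*k).round(0))
```

```text
[ 599.56608871 -199.52572172  318.45972652] [-3.14063036e+00 -1.70053319e-04  1.74502168e+00] [-0.00313031  0.58809209  0.35744601]
(-80, 65, 6) [169. 149.]
(80, 65, 6) [427. 149.]
(80, -65, 6) [411. 343.]
(-66.5, 68, 19) [185. 144.]
(-66.5, -68, 19) [201. 355.]
(-66.5, 65, 6) [191. 149.]
(0.0, 0, 48) [298. 268.]
(-0.5, -103, 102) [297. 477.]
(-0.5, -125, 102) [297. 510.]
```

View pics/w5.png

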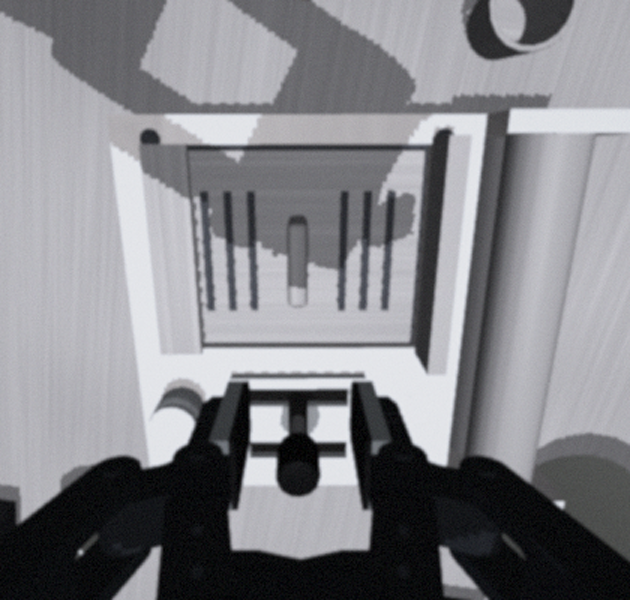

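The cover lies flat in the bay: its edges at rows 149–344 match the flat prediction, and its -x edge is under the lip. The knob is at about (298,465) in the crop. Next is locating and gripping it.

Run:
```python
from h import *
import pickle
c=pickle.load(open('w5.pkl','rb')); k=1.5;Rz=R.from_euler('z',Y)
kn=lambda sx,sy,z:BAY+Rz.apply([-.5+sx,-125+sy,z-77])
for sy in(-22,-10,0): print(sy,[((proj(kn(0,sy,z),c)[0]-[120,0])*k).round(0) for z in(119,136,153)])
for sy in (-4,0): print(kn(0,sy,136),plan(kn(0,sy,136),toolR(coverR(Y,0))))
print(kn(0,22,136),kn(28,22,136))
```

```text
-22 [array([298., 473.]), array([298., 490.]), array([298., 509.])]
-10 [array([298., 459.]), array([298., 475.]), array([297., 493.])]
0 [array([298., 446.]), array([298., 462.]), array([297., 479.])]
[ 618.58029805 -308.51458019  136.        ] (array([-0.1107, -0.    ,  0.1285]), array([-0.001 , -0.0002, -0.0009]))
[ 617.88347161 -304.5757437   136.        ] (array([-0.1067, -0.    ,  0.1285]), array([-0.001 , -0.0002, -0.0009]))
[ 614.0509262  -282.91214299  136.        ] [ 641.62278165 -278.03435793  136.        ]
```

{"op": "drive_tool", "data": {"targets": [-0.04,0,0.0,0,0,0,0.6,-0.08,0,0.0,0,0,0,0.6,-0.108,0,0.01,0,0,0,0.6,-0.108,0,0.02,0,0,0,0.6,-0.108,0,0.05,0,0,0,0.6,-0.108,0,0.085,0,0,0,0.6,-0.108,0,0.115,0,0,0,0.6,-0.108,0,0.1285,0,0,0,0.6,-0.108,0,0.1285,0,0,0,0.6,-0.108,0,0.1285,0,0,0,0.6]}}

```text
clock: 12.57
eef_pos: [617.9, -305.0, 189.0]
tcp_rot: [-3.138, -0.002, 1.746]
contact_force: [0.3, 0.3, 0.1]
opening: 0.604
```

{"op": "drive_tool", "data": {"targets": [0,0,0,0,0,0,0.3,0,0,0,0,0,0,0.2,0,0,0,0,0,0,0.2,0,0,0,0,0,0,0.2,0,0,0,0,0,0,0.2,0,0,0,0,0,0,0.2], "force": 25}}

```text
clock: 13.07
eef_pos: [619.1, -306.1, 192.0]
tcp_rot: [3.141, 0.001, 1.746]
contact_force: [-0.2, 0.3, 7.6]
opening: 0.321
```

Run:
```python
from h import *
Rz=R.from_euler('z',Y); s=sense(); print(s['eef_pos'],s['contact_force'],s['opening'])
kn=lambda sx,sy,z:BAY+Rz.apply([-.5+sx,-125+sy,z-77])
for a in [(0,-2),(0,22),(28,22)]: print(a,plan(kn(*a,136),toolR(coverR(Y,0))))
```

```text
[ 619.09307638 -306.05695766  192.0229647 ] [-0.2085583   0.31784438  7.64390538] 0.32125718061770414
(0, -2) (array([-0.0003, -0.0009,  0.0021]), array([ 0.0009,  0.0015, -0.0003]))
(0, 22) (array([ 0.0237, -0.0009,  0.0021]), array([ 0.0009,  0.0015, -0.0003]))
(28, 22) (array([0.0237, 0.0271, 0.0021]), array([ 0.0009,  0.0015, -0.0003]))
```

{"op": "drive_tool", "data": {"targets": [0.006,0,0,0,0,0,0.2,0.012,-0.0003,0,0,0,0,0.2,0.018,-0.0006,0,0,0,0,0.2,0.024,-0.0009,0,0,0,0,0.2,0.0255,-0.0009,0,0,0,0,0.2,0.0255,-0.0009,0,0,0,0,0.2,0.0255,-0.0009,0,0,0,0,0.2]}}

```text
clock: 13.65
eef_pos: [614.3, -281.9, 192.0]
tcp_rot: [3.139, 0.003, 1.746]
contact_force: [0.4, -3.8, 5.6]
opening: 0.324
```

Run:
```python
from h import *
Rz=R.from_euler('z',Y); s=sense(); print(s['eef_pos'],s['contact_force'],Rz.inv().apply(s['contact_force']),s['opening'])
kn=lambda sx,sy,z:BAY+Rz.apply([-.5+sx,-125+sy,z-77])
for a in [(0,22),(28,22)]: print(a,plan(kn(*a,136),toolR(coverR(Y,0))))
```

```text
[ 614.31735126 -281.86067782  192.02052182] [ 0.39193921 -3.75103879  5.63096545] [-0.26750963 -3.76196052  5.63096545] 0.32353724310306453
(0, 22) (array([-0.001 , -0.0005,  0.0021]), array([ 0.0022,  0.0035, -0.    ]))
(28, 22) (array([-0.001 ,  0.0275,  0.0022]), array([ 0.0022,  0.0035, -0.    ]))
```

{"op": "drive_tool", "data": {"targets": [-0.0005,0.006,0,0,0,0,0.2,-0.0005,0.012,0,0,0,0,0.2,-0.0005,0.018,0,0,0,0,0.2,-0.0005,0.024,0,0,0,0,0.2,-0.0005,0.028,0,0,0,0,0.2,-0.0005,0.03,0,0,0,0,0.2,-0.0005,0.03,0,0,0,0,0.2,-0.0005,0.03,0,0,0,0,0.2]}}

```text
clock: 14.32
eef_pos: [642.4, -277.1, 191.8]
tcp_rot: [-3.14, 0.002, 1.746]
contact_force: [-4.9, -4.4, 10.8]
opening: 0.316
```

Run:
```python
from h import *
Rz=R.from_euler('z',Y); s=sense(); print(s['eef_pos'],Rz.inv().apply(s['contact_force']),s['opening'])
kn=lambda sx,sy,z:BAY+Rz.apply([-.5+sx,-125+sy,z-77])
for a in [(28,22)]: print(a,plan(kn(*a,136),toolR(coverR(Y,0))))
```

```text
[ 642.44043455 -277.13652572  191.82983275] [-5.5767661  -3.47586602 10.7628929 ] 0.31581662329920873
(28, 22) (array([-0.0007, -0.001 ,  0.0019]), array([-0.0015,  0.002 ,  0.    ]))
```

{"op": "drive_tool", "data": {"targets": [0,0.001,0,0,0,0,0.2,0,0.001,0,0,0,0,0.2,0,0,0,0,0,0,0.6,0,0,0,0,0,0,0.6,0,0,0,0,0,0,0.6,0,0,-0.03,0,0,0,0.6,0,0,-0.07,0,0,0,0.6,0,0,-0.11,0,0,0,0.6,0,0,-0.15,0,0,0,0.6,0,0,-0.17,0,0,0,0.6,0,0,-0.17,0,0,0,0.6,0,0,-0.17,0,0,0,0.6]}}

```text
clock: 15.32
eef_pos: [643.3, -275.9, 361.3]
tcp_rot: [3.141, 0.001, 1.746]
contact_force: [-0.6, 0.1, -0.7]
opening: 0.599
```

Run:
```python
from h import *
c,im=cam('wrist'); k=1.5;Rz=R.from_euler('z',Y)
s=sense(); print(s['eef_pos'],s['contact_force'],s['opening'])
c2,im2=cam('side')
a=cv2.resize(im[0:400,100:400+100],None,fx=1.25,fy=1.25,interpolation=cv2.INTER_CUBIC)
b=cv2.resize(im2[100:300,225:425],None,fx=2,fy=2.5,interpolation=cv2.INTER_CUBIC)
cv2.imwrite("pics/end.png",np.hstack([a,b]))
kn=lambda sx,sy,z:BAY+Rz.apply([-.5+sx,-125+sy,z-77])
for a in[(28,22),(24,22)]: print(a,[((proj(kn(*a,z),c)[0]-[100,0])*1.25).round(0) for z in(119,136,153)])
for l in [(80,65,6),(80,-65,6)]: print(l,((proj(BAY+Rz.apply(l),c)[0]-[100,0])*1.25).round(0))
```

```text
[ 642.65485571 -275.6437429   359.41491671] [0.5571237  0.48204235 0.41306639] 0.5993029269913599
(28, 22) [array([272., 235.]), array([272., 241.]), array([272., 247.])]
(24, 22) [array([267., 235.]), array([267., 241.]), array([267., 247.])]
(80, 65, 6) [340.  14.]
(80, -65, 6) [332. 183.]
```

View pics/end.png

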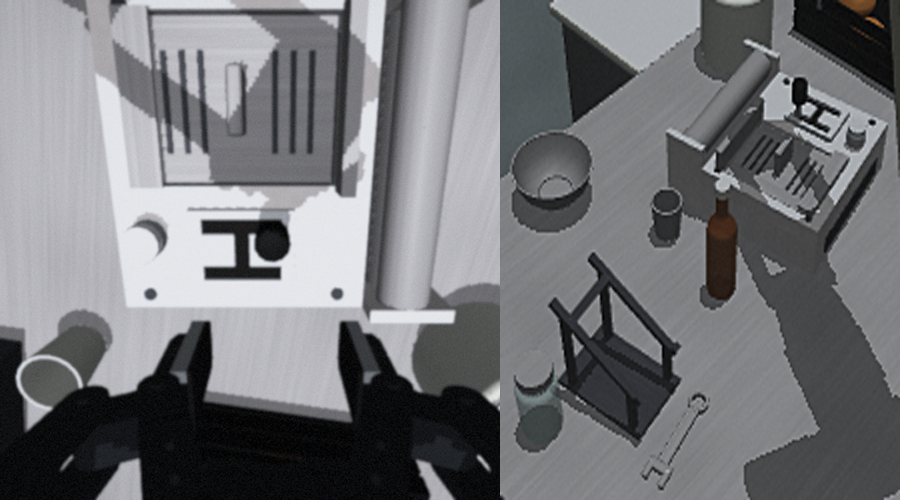

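The final picture shows the cover flat in the bay. The knob is at (272,241), exactly where fully left and forward is predicted, and everything else is still standing.

```bash
python3 -c "from rig import sign_off; print(sign_off())"
```

```text
the job is handed in; nothing more can be done
None
```

The gear cover is in the bay and the lever is fully left and forward. I handed the job in at about 15.4 s on the robot's clock.

**Cover:** I took it off the stand by its tab, hooked the edge that was lower on the stand under the lip at about 18.5° and swung it down flat. When pressed with about 17 N it did not move further. The last pictures show its edges within a pixel or two of where a flat cover should be, with the near edge under the lip.

**Lever:** With the cover on, I gripped the knob and moved it left until it stopped, then forward until it stopped (3.8 N and 5.6 N, against 1.5 N of friction). After release, the knob's image matched the predicted end position (272,241).

**Surroundings:** The gripper is open about 170 mm above the knob and touching nothing, with a force reading near zero. In the last wrist and side views, everything visible was still standing in place. I did not re-check the loaf tin.

**Disagreements between measurements:**
- The top and side cameras put the machine about 2–3 mm from where the wrist camera did. I worked from the wrist camera.
- The wrist image put the cover's underside 32 mm from the grasp point, while touching the ledge gave about 29 mm. I used the touch value.

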